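# Clamp a mosaic chip in the drilling cup with the keyed collar

### The arm

A 6-joint arm with a two-finger parallel gripper is mounted at the origin on the work surface. World frame = base frame: x ahead of the robot, y to its left, z up, the work surface at z = 0. Lengths are in m, angles in degrees, forces in N, time in s.
With the tool pointing down it reaches from about 0.25 to 0.725 m from the base axis. Payload 9.7 kg.
Tool frame: the origin (TCP) lies between the finger pads; the fingertips stand 11 mm ahead of it and the grasp point (between the pads) lies 8 mm behind it; y points along the fingers, x is the direction in which the jaws open and shut, and the axes are right-handed (so a half turn about y gives the same grasp; the last joint's range is limited). The gripper opens to 85 mm and grips with 20 to 120 N. Pads are 22 mm wide; open, the fingers measure 114 mm over their backs; the gripper's body (76 mm by 85 mm) begins 54 mm behind the grasp point. The pads swing forward as they close: fully open they stand 13 mm farther back than shut.
Start: joints at [-67.036, 4.979, 10.078, 95.1, 0, 90], TCP at [0.215, -0.506, 0.242] pointing down, gripper open.
Joint ranges: [-179.16, 179.16], [-48.56, 103.87], [-65.8, 70.77], [-126.05, 130.52], [-82.76, 87.17], [-180, 180]. Speed limits (degrees/s): [127.2, 127.2, 147.25, 180, 180, 180].

### API

Orientations are given as [roll, pitch, yaw] about the fixed x, y, z axes, in that order (R = Rz(yaw) Ry(pitch) Rx(roll)).
In Python, from workcell import bot, vision gives the robot as it stands. The module is installed in compiled form; this text tells all that it offers.
- The arm moves only by the shell command python3 -m crank 'ROWS' [OPENING] [FORCE]. ROWS is text: rows parted by semicolons, each of 6 numbers parted by spaces: the shift along the tool's x, y, z in m, then the turn, a rotation vector about the tool's x, y, z in rad. A call has 1 to 8 rows; each row is the pose to reach, as a shift and turn from the pose commanded when the call began, along the tool's axes at that moment; what a row does not reach only later rows make up. A row lasts 1/10 s, in which the tool goes at most 50 mm and 8.59 degrees, less where a joint would pass 70% of its speed; a pose out of reach is approached as far as the arm can. A call with a gripper value outside its range is refused whole. OPENING is the gripper's target within -1 to 1 (shut at 1, half-way at 0, fully open at -1), set as the call begins (- or left out, the last holds). The fingers move at their own pace and stop on an object; FORCE is the grip in N (left out, the last holds). Time passes only in rows, so rows that repeat a pose let the fingers close. It gives the time, the measured TCP pose, the force and the opening at its end, in the units of the state.
- bot.get_obs(): the state, without advancing time (a new reading comes with each control period).
- vision.camera(name): name is "scene" or "top"; returns the picture (420x560x3 uint8, red, green, blue); there is no depth.
- vision.get_calibration(name): a dict with "fx", "fy", "cx", "cy" (pixels), "rvec" (rotation vector, rad) and "tvec" (3), from world to camera coordinates, as OpenCV has them. Camera axes: x right, y down, z forward; pixel columns grow to the right and rows downward; lengths in m; the calibration is good to about 2 mm. A picture is of the moment at which its call begins. get_calibration takes no time and is no camera call.
- bot.job_done(): hands the job in, once; it reports no verdict.
The state is a dict: "time": time; "q": joint angles; "qd": joint speeds; "joint_efforts": joint torques, N m; "ee_pos": TCP position; "tcp_rot": TCP orientation; "wrist_force": force on the tool from outside, world axes, zero at the start; "torque": the same for the moment, N m; "opening": finger opening in m.
Only numpy, scipy, OpenCV 4.12 (cv2) and the standard library are available. Lean on these libraries where they do the work, as an engineer would, in place of code of your own. Each camera call takes 0.05 s, during which the arm holds its last target. There are 200 camera calls.

### The job

Load the blue mosaic chip for drilling: lay it flat on the drilling cup's sprung stage, centred between the stop pins, and let go of it. Then put the knurled clamp collar over the cup, skirt down, turn it until the hidden keyways inside its skirt drop over the cup's three pins, and push it fully home onto the flange against the stage spring. Finish while still holding the collar pressed fully home, so that I can nip up the thumb screw, and leave the other things on the bench as they are.

Things in the scene. Friction and masses are not known exactly. Their poses are not given: they have to be found in the camera images.
- blue_chip_mid (a point): centre of the blue glazed mosaic chip to be loaded: a loose porcelain square 28 x 28 x 10 mm, about 20 g, blue on top, lying flat on a black rubber mat (mat 4 mm thick, so the centre is 9 mm above the bench). z axis up, x and y axes along its sides. It lies in a row of three chips, 65 mm apart
- white_chip_mid (a point): centre of the white chip, same size, lying on the same mat: leave it
- rust_chip_mid (a point): centre of the rust-brown chip, same size, lying on the same mat: leave it
- stage_top (a point): centre of the top face of the sprung stage, a 44 mm round plate on top of the drilling cup, 40 mm above the bench when up; x, y axes level, along the sides of the square of stops. Eight round-tipped stop pins, 3 mm thick, 4 mm high, stand in pairs 20 mm apart along the four sides of a 31 mm square centred here: the 28 mm chip lies flat between them, 1.5 mm free all round
- stage (a joint): how far the sprung stage is pressed down, m: 0 up, 0.004 with a chip on it and the collar fully home, 0.006 at its bottom. The spring pushes up with 6 N at 0 and 12 N at 0.004, and lifts the collar as soon as it is let go: about 10 N of downward push keeps the collar home
- seat (a point): centre of the flange at the foot of the cup's steel pot, where the collar's foot lands when home; 16 mm above the bench, z up, x and y as the stage's. The pot is 48 mm in diameter, its bevelled top 20 mm above this point; the raised stage is 24 mm, a chip's top on it 34 mm above. The cup is bolted down (base plate 124 x 110 x 12 mm)
- pin (a point): outer end of the first of the cup's three brass pins, 5 mm thick, 120 degrees apart, that stick 4 mm out of the pot's side, this one along the seat's +x, 28 mm from the axis. The pins' upper sides are 8 mm above the flange: a collar not lined up with them rests there, 8 mm too high
- thumb_screw (a point): middle of the brass thumb screw's knob, 66 mm from the cup's axis on its +y side, 28 mm above the bench; its boss, up to 38 mm high, has its inner face 39 mm from the axis. Not to be turned
- collar_grip (a point): on the axis of the loose clamp collar, 50 mm above its foot, half-way up its knurled aluminium neck. It stands on the bench skirt down, z up, about 250 g, 62 mm high. Neck: 48 mm in diameter, from 36 to 62 mm above the foot, with a 26 mm well in it. Below it a red skirt, 68 mm in diameter, 36 mm high, open underneath: bore 50.5 mm, 30 mm deep
- collar_foot (a point): centre of the skirt's bottom rim, 50 mm below collar_grip; on seat when home. In the lowest 10 mm of the bore are three keyways, 120 degrees apart, about 10 mm wide (0.18 rad of play on a pin), out of sight; where they lie round the collar is not known: turn it, either way, up to a third of a turn under a light downward push until it drops
- pad_green: green diamond hand pad standing on its short side, 90 mm high, 55 mm wide, 26 mm thick; bystander
- pad_black: black diamond hand pad standing on its short side, 90 mm high; bystander
- pad_yellow: yellow diamond hand pad lying flat, 90 x 55 x 26 mm, origin at the centre of its underside; bystander
- pad_red: red diamond hand pad lying flat, 90 x 55 x 26 mm, origin at the centre of its underside; bystander
- core_small: small red diamond core bit standing on its rim, 28 mm in diameter, 68 mm high, origin under it; bystander
- core_large: larger red diamond core bit standing on its rim, 40 mm in diameter, 68 mm high, origin under it; bystander
- mallet: rubber mallet lying flat on the bench beyond the cup; bystander
Mind the look-alikes: they are no part of the job. What is shaped like the part that bears blue_chip_mid but green or pink is not meant.

How it is judged:
By the outcome, as a careful person would: the job done as asked, in the order asked, and still so for the second after the job is handed in, while the arm keeps its last pose, push and grip.
It also fails if it takes over 72 s, if anything falls off the work surface, if the arm or the gripper's body presses on something with over 40 N, if the wrist force passes 120 N, or if a joint passes its speed limit or range.

## Working session

There is one attempt and no reset: what is moved stays moved. The work goes in short steps, Python scripts to look and compute and a shell command to move; the robot and the scene stay as the last step left them, time stands still between calls to the robot, and variables do not carry over. Pictures are saved under pics/ and viewed, about 8 in all and at most 12, crops included, and the job is handed in when it is done.

```bash
mkdir -p pics; python3 - <<'E'
from workcell import bot, vision
import cv2,numpy as np
print(bot.get_obs())
for n in("scene","top"):
    im=vision.camera(n); cv2.imwrite(f"pics/{n}0.png",im[:,:,::-1]); c=vision.get_calibration(n); print(n,c)
    R=cv2.Rodrigues(np.array(c["rvec"],float))[0]; print(-R.T@np.array(c["tvec"]).ravel())
E
```

```text
{'time': 0.0, 'q': array([-6.70349703e+01,  5.00984763e+00,  1.00352585e+01,  9.50992719e+01,
       -1.45300957e-03,  9.00004389e+01]), 'qd': array([-0.01966059, -0.02513799, -0.13157915, -0.0255378 , -0.00309153,
        0.0234436 ]), 'joint_efforts': array([-1.11119720e-03, -5.20384741e+01,  4.64808118e+01,  1.63058803e-02,
       -7.17240232e-05,  1.01935953e-05]), 'ee_pos': array([ 0.21450484, -0.50621833,  0.24160228]), 'tcp_rot': array([-9.00014536e+01,  7.38609409e-02, -6.70354092e+01]), 'wrist_force': array([ 0.14610723, -0.71258447,  0.29120161]), 'torque': array([-0.02157785, -0.01772048, -0.02086997]), 'opening': 0.08494098200769318}
scene {'fx': 406.1342771442679, 'fy': 406.1342771442679, 'cx': 285.57147798060146, 'cy': 210.47476969794081, 'rvec': array([ 2.42202356,  1.00340917, -0.28531952]), 'tvec': array([-0.44586254, -0.30344984,  1.45947629])}
[ 1.03841803 -0.40293552  1.08640563]
top {'fx': 393.4986012283474, 'fy': 393.4986012283474, 'cx': 278.2501544560299, 'cy': 208.97370881543472, 'rvec': array([ 2.18074673, -2.21172293,  0.09251549]), 'tvec': array([0.02342475, 0.60862188, 0.90713925])}
[0.54759904 0.03187793 0.94498149]
```

View pics/scene0.png

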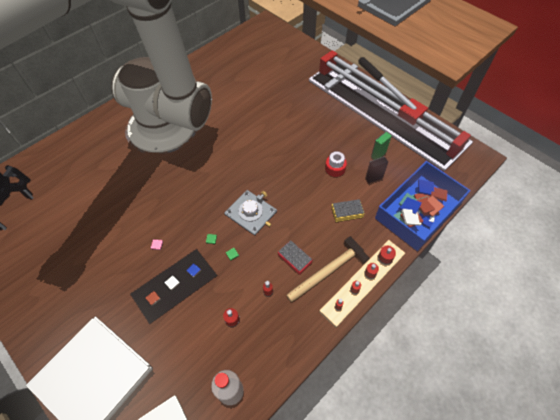

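View pics/top0.png

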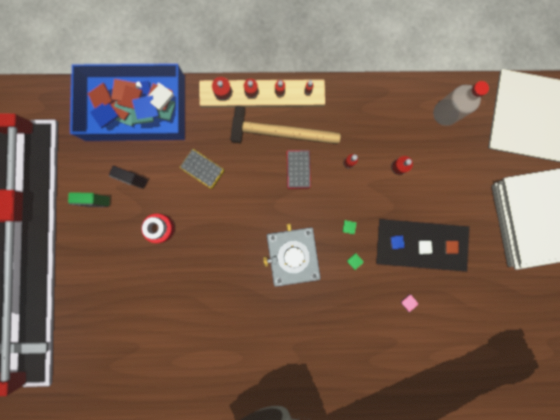

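The scene view shows the cup at about (251,209), the collar at (337,161) and the blue chip at (194,270). In the top view the cup is at (293,257), the collar at (156,228) and the blue chip at (397,242). Two brass items sit near the cup, so I'll zoom in.

```bash
cat > h.py <<'E'
import cv2,numpy as np
from workcell import bot,vision
def cam(n):
    c=vision.get_calibration(n);K=np.array([[c["fx"],0,c["cx"]],[0,c["fy"],c["cy"]],[0,0,1]])
    R=cv2.Rodrigues(np.array(c["rvec"],float))[0];t=np.array(c["tvec"],float).ravel();return K,R,t
def ray(n,uv,z):
    K,R,t=cam(n);d=R.T@np.linalg.inv(K)@np.array([uv[0],uv[1],1.]);C=-R.T@t;return C+d*(z-C[2])/d[2]
def proj(n,p):
    K,R,t=cam(n);q=K@(R@np.array(p,float)+t);return q[:2]/q[2]
def tri(ua,ub):
    P=[];
    for n in("scene","top"):
        K,R,t=cam(n);P.append(K@np.c_[R,t])
    X=cv2.triangulatePoints(P[0],P[1],np.array(ua,float),np.array(ub,float)).ravel();return X[:3]/X[3]
def shot(n,name):
    im=vision.camera(n)[:,:,::-1].copy();cv2.imwrite(f"pics/{name}.png",im);return im
def crop(im,cx,cy,w,h,s): return cv2.resize(im[cy-h:cy+h,cx-w:cx+w],None,fx=s,fy=s,interpolation=cv2.INTER_CUBIC)
E
python3 - <<'E'
from h import *
s=cv2.imread("pics/scene0.png");t=cv2.imread("pics/top0.png")
A=np.hstack([crop(s,251,209,30,30,6),crop(t,293,257,30,30,6)])
B=np.hstack([crop(s,337,161,30,20,6),crop(t,156,228,30,20,6)])
cv2.imwrite("pics/c1.png",np.vstack([A,B]))
for n,im,z in(("scene",s,.014),("top",t,.014)):
    hsv=cv2.cvtColor(im,cv2.COLOR_BGR2HSV);m=cv2.inRange(hsv,(105,120,70),(130,255,255))
    k,l,st,ce=cv2.connectedComponentsWithStats(m)
    for i in range(1,k):
        if 20<st[i,4]<400:
            c=max(cv2.findContours((l==i).astype(np.uint8),0,1)[0],key=len)
            r=cv2.minAreaRect(c);bx=np.array([ray(n,p,z)[:2] for p in cv2.boxPoints(r)])
            e=np.diff(np.r_[bx,bx[:1]],axis=0);print(n,st[i,4],ce[i],ray(n,ce[i],z),np.degrees(np.arctan2(e[:,1],e[:,0])),np.linalg.norm(e,axis=1))
E
```

```text
scene 98 [192.84693878 269.30612245] [ 0.52530705 -0.26702803  0.014     ] [  96.2719065     1.1098633   -84.30324326 -178.36235415] [0.02967922 0.02899674 0.02938881 0.02867789]
top 174 [397.36781609 241.81609195] [ 0.52744147 -0.26655771  0.014     ] [ -81.47895838 -172.48720055   98.4652131     7.63313422] [0.0310861  0.03255584 0.03101726 0.03252448]
```

View pics/c1.png

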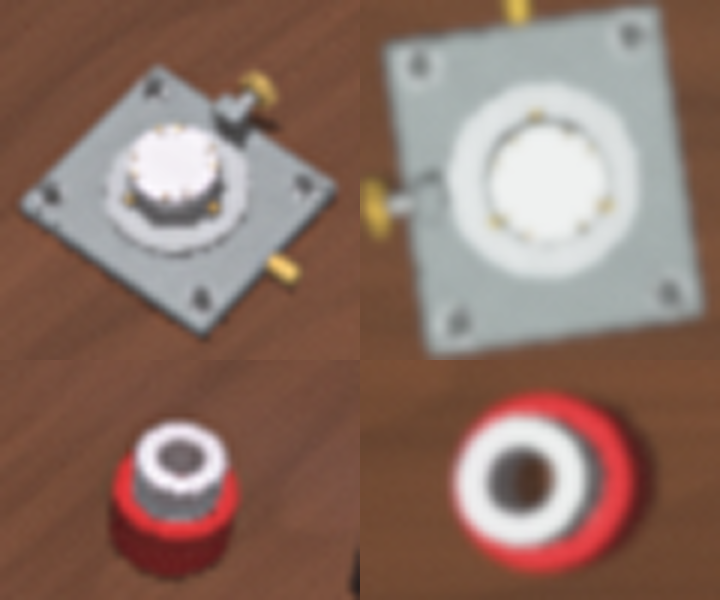

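The crops show the plate centred on the cup, with the thumb screw on the left (+y) and a brass pin pointing up the image (+x). The collar neck is the white ring. Next I'll measure the cup, collar and mat.

```bash
cat > m.py <<'E'
from h import *
def circ(n,m,roi,z,lab):
    x0,x1,y0,y1=roi;mm=np.zeros_like(m);mm[y0:y1,x0:x1]=m[y0:y1,x0:x1]
    cs=cv2.findContours(mm,0,cv2.CHAIN_APPROX_NONE)[0]
    if not cs:return print(lab,n,"none")
    c=max(cs,key=cv2.contourArea)[:,0].astype(float)
    p=np.array([ray(n,q,z)[:2] for q in c]);(cx,cy),r=cv2.minEnclosingCircle(p.astype(np.float32))
    A=np.c_[2*p,np.ones(len(p))];s=np.linalg.lstsq(A,(p**2).sum(1),rcond=None)[0];rr=np.sqrt(s[2]+s[0]**2+s[1]**2)
    rect=cv2.minAreaRect(p.astype(np.float32))
    print(lab,n,"fit",s[:2].round(4),"D",round(2*rr,4),"rect",np.round(rect[0],4),np.round(rect[1],4),round(rect[2],1))
if __name__=="__main__":
  R={"scene":((225,280,185,240),(315,360,140,185),(120,230,240,330)),"top":((262,325,225,290),(135,180,208,248),(370,475,215,275))}
  for n in R:
    im=cv2.imread(f"pics/{n}0.png");hsv=cv2.cvtColor(im,cv2.COLOR_BGR2HSV);a,b,c=R[n]
    print(n,"stage px",hsv[209 if n=="scene" else 257,(251 if n=="scene" else 293)-25:(251 if n=="scene" else 293)+25,1:].tolist()[::2])
    for th in(190,205,220,235):circ(n,cv2.inRange(hsv,(0,0,th),(180,40,255)),a,.040,f"stage{th}")
    circ(n,cv2.inRange(hsv,(60,0,80),(130,70,255)),a,.012,"plate")
    for th in(150,190,220):circ(n,cv2.inRange(hsv,(0,0,th),(180,60,255)),b,.062,f"neck{th}")
    m=cv2.inRange(hsv,(0,150,40),(8,255,255))|cv2.inRange(hsv,(172,150,40),(180,255,255));circ(n,m,b,.036,"skirt")
    circ(n,cv2.inRange(hsv,(0,0,0),(180,255,45)),c,.004,"mat")
E
python3 m.py
```

```text
scene stage px [[105, 117], [4, 125], [12, 153], [12, 176], [10, 173], [12, 171], [10, 180], [9, 210], [8, 164], [7, 239], [5, 249], [5, 247], [5, 247], [5, 243], [6, 246], [11, 156], [6, 166], [8, 213], [8, 186], [13, 173], [12, 172], [12, 175], [10, 129], [7, 112], [7, 155]]
stage190 scene fit [ 0.5059 -0.0267] D 0.0688 rect [ 0.5056 -0.0265] [0.0673 0.0674] 45.0
stage205 scene fit [ 0.506  -0.0268] D 0.0593 rect [ 0.5068 -0.0269] [0.066  0.0656] 6.7
stage220 scene fit [ 0.4941 -0.0185] D 0.0398 rect [ 0.4936 -0.0191] [0.0426 0.0393] 61.5
stage235 scene fit [ 0.4944 -0.0188] D 0.0358 rect [ 0.4954 -0.0195] [0.0394 0.0359] 45.0
plate scene fit [ 0.4977 -0.0224] D 0.1283 rect [ 0.4972 -0.0136] [0.1223 0.1239] 7.1
neck150 scene fit [0.5677 0.2961] D 0.0467 rect [0.5683 0.2964] [0.045  0.0496] 41.8
neck190 scene fit [0.5676 0.2957] D 0.0424 rect [0.5673 0.2953] [0.0426 0.0409] 44.9
neck220 scene fit [0.5671 0.2958] D 0.0404 rect [0.5667 0.2965] [0.042  0.0403] 76.2
skirt scene fit [0.5766 0.2816] D 0.0673 rect [0.5778 0.2775] [0.0684 0.076 ] 28.9
mat scene fit [ 0.1424 -0.0981] D 0.838
[... 386 characters left out ...]
0751] 89.1
stage205 top fit [ 0.4979 -0.0172] D 0.0705 rect [ 0.4982 -0.017 ] [0.0688 0.0705] 89.1
stage220 top fit [ 0.498  -0.0167] D 0.0663 rect [ 0.4982 -0.0158] [0.0664 0.066 ] 89.1
stage235 top fit [ 0.4966 -0.0188] D 0.0354 rect [ 0.497  -0.0192] [0.0355 0.0355] 44.3
plate top fit [ 0.4969 -0.0187] D 0.1274 rect [ 0.4966 -0.0167] [0.1199 0.1109] 7.4
neck150 top fit [0.568  0.2964] D 0.0464 rect [0.568  0.2961] [0.0461 0.0467] 44.8
neck190 top fit [0.568  0.2974] D 0.045 rect [0.568  0.2972] [0.0445 0.0451] 44.8
neck220 top fit [0.5682 0.2976] D 0.0426 rect [0.5685 0.2967] [0.0423 0.0423] 89.2
skirt top fit [0.5682 0.2951] D 0.0663 rect [0.5677 0.289 ] [0.0675 0.0734] 87.6
mat top none
```

```bash
cat >> h.py <<'E'
def go(x,y,z,yaw):
    from scipy.spatial.transform import Rotation as Ro
    o=bot.get_obs();R=Ro.from_euler("xyz",o["tcp_rot"],degrees=True)
    T=Ro.from_euler("xyz",[-90,0,yaw],degrees=True)
    print("now",o["ee_pos"].round(4),o["tcp_rot"].round(2),"t",round(o["time"],2),"F",o["wrist_force"].round(1),"op",round(o["opening"],4),"q",o["q"].round(0))
    print("row",(R.inv().apply(np.array([x,y,z])-o["ee_pos"])).round(4),(R.inv()*T).as_rotvec().round(4))
E
python3 -c "
from h import *
go(.5264,-.2668,.06,7.5)"
```

```text
now [ 0.2145 -0.5062  0.2417] [-9.000e+01  7.000e-02 -6.703e+01] t 0.1 F [ 1.1 -0.9  0.6] op 0.0855 q [-67.   5.  10.  95.   0.  90.]
row [-0.0985  0.1818  0.3806] [-8.0000e-04 -1.3009e+00 -1.0000e-03]
```

```bash
R="-0.0985 0.14 0.3806 -0.0008 -1.3009 -0.001"; python3 -m crank '-0.0985 0.14 0.3806 -0.0008 -1.3009 -0.001;-0.0985 0.14 0.3806 -0.0008 -1.3009 -0.001;-0.0985 0.14 0.3806 -0.0008 -1.3009 -0.001;-0.0985 0.14 0.3806 -0.0008 -1.3009 -0.001;-0.0985 0.14 0.3806 -0.0008 -1.3009 -0.001;-0.0985 0.14 0.3806 -0.0008 -1.3009 -0.001;-0.0985 0.14 0.3806 -0.0008 -1.3009 -0.001;-0.0985 0.14 0.3806 -0.0008 -1.3009 -0.001' 0.0 25
python3 -c "
from h import *
go(.5264,-.2668,.045,7.5)"
```

```text
time: 0.9
ee_pos: [0.5148, -0.2756, 0.1072]
tcp_rot: [-90.1, -0.0, 2.1]
wrist_force: [0.5, -0.4, 1.2]
opening: 0.0426
now [ 0.5148 -0.2756  0.1072] [-9.006e+01 -1.000e-02  2.080e+00] t 0.9 F [ 0.5 -0.4  1.2] op 0.0426 q [-28.   9.  -0.  81.  -0.  60.]
row [0.0119 0.0622 0.0084] [ 0.001  -0.0946  0.    ]
```

```bash
python3 -m crank '0.0119 0.05 0.0084 0 -0.0946 0;0.0119 0.05 0.0084 0 -0.0946 0;0.0119 0.05 0.0084 0 -0.0946 0'
python3 -c "
from h import *
go(.5264,-.2668,.022,7.5)
im=np.hstack([crop(shot('scene','s1'),193,262,40,40,5),crop(shot('top','t1'),397,242,40,40,5)]);cv2.imwrite('pics/c2.png',im)"
```

```text
time: 1.2
ee_pos: [0.5244, -0.2679, 0.0572]
tcp_rot: [-90.0, 0.1, 7.1]
wrist_force: [-0.4, -0.1, 0.9]
opening: 0.0428
now [ 0.5244 -0.2679  0.0572] [-89.97   0.14   7.06] t 1.2 F [-0.4 -0.1  0.9] op 0.0428 q [-27.  11.  -4.  75.  -0.  56.]
row [0.0022 0.0352 0.0008] [-0.0005 -0.0076 -0.0025]
```

View pics/c2.png

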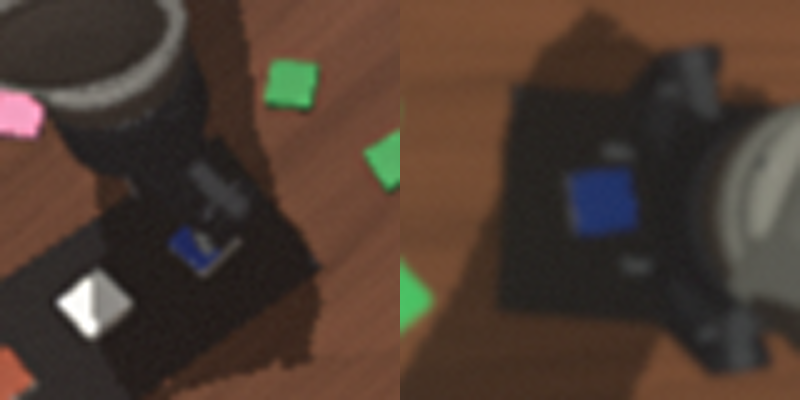

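The fingertips straddle the blue chip in both views (top crop tips at (617,150) and (635,265), chip at (603,202)). I'll go down and feel for the mat.

```bash
python3 -m crank '0.001 0.015 0.0008 0 -0.0076 0;0.002 0.03 0.0008 0 -0.0076 0;0.002 0.0345 0.0008 0 -0.0076 0;0.002 0.0345 0.0008 0 -0.0076 0;0.002 0.0345 0.0008 0 -0.0076 0'
python3 -m crank '0 0.001 0 0 0 0;0 0.002 0 0 0 0;0 0.002 0 0 0 0'
python3 -m crank '0 0.001 0 0 0 0;0 0.002 0 0 0 0;0 0.002 0 0 0 0'
python3 -m crank '0 0.001 0 0 0 0;0 0.001 0 0 0 0'

```

```text
time: 1.8
ee_pos: [0.5271, -0.2676, 0.0236]
tcp_rot: [-90.1, -0.0, 7.6]
wrist_force: [-0.1, -0.1, 0.1]
opening: 0.0424
time: 2.1
ee_pos: [0.5273, -0.2675, 0.0217]
tcp_rot: [-90.1, -0.0, 7.6]
wrist_force: [0.4, -0.2, 0.1]
opening: 0.0426
time: 2.4
ee_pos: [0.5271, -0.2674, 0.0194]
tcp_rot: [-90.1, -0.0, 7.6]
wrist_force: [0.7, -1.3, -0.3]
opening: 0.0424
time: 2.6
ee_pos: [0.5271, -0.2674, 0.0184]
tcp_rot: [-90.1, -0.0, 7.6]
wrist_force: [-0.6, -0.8, 0.2]
opening: 0.0428
```

```bash
for i in 1 2; do :; done; python3 -m crank '0 0.001 0 0 0 0;0 0.002 0 0 0 0;0 0.002 0 0 0 0'
python3 -m crank '0 0.001 0 0 0 0;0 0.001 0 0 0 0'|grep -E "pos|force"
python3 -m crank '0 0.001 0 0 0 0;0 0.001 0 0 0 0'|grep -E "pos|force"

```

```text
time: 2.9
ee_pos: [0.5271, -0.2674, 0.0164]
tcp_rot: [-90.1, -0.0, 7.6]
wrist_force: [0.9, 0.1, -0.7]
opening: 0.0425
ee_pos: [0.5272, -0.2674, 0.0155]
wrist_force: [-0.5, -0.1, 0.2]
ee_pos: [0.5271, -0.2674, 0.0144]
wrist_force: [0.7, -0.1, 0.2]
```

```bash
python3 -m crank '0 0.001 0 0 0 0;0 0.001 0 0 0 0'|grep -E "pos|force"
python3 -m crank '0 0.001 0 0 0 0;0 0.001 0 0 0 0'|grep -E "pos|force"
python3 -m crank '0 0.0005 0 0 0 0;0 0.0005 0 0 0 0'|grep -E "pos|force"

```

```text
ee_pos: [0.5271, -0.2674, 0.0134]
wrist_force: [-0.5, -0.6, 0.3]
ee_pos: [0.5272, -0.2675, 0.0132]
wrist_force: [-1.5, 1.0, 4.5]
ee_pos: [0.5273, -0.2675, 0.0132]
wrist_force: [-3.5, 1.2, 9.5]
```

Contact at TCP z 0.0133 with 42 mm opening, so the tips are about 9.3 mm ahead of the TCP. Now I'll centre the chip along the row with a squeeze at 90°.

```bash
python3 -m crank '0 -0.025 0 0 0.1 0;0 -0.03 0 0 1.57 0;0 -0.03 0 0 1.57 0;0 -0.03 0 0 1.57 0;0 -0.03 0 0 1.57 0;0 -0.03 0 0 1.57 0;0 -0.03 0 0 1.57 0;0 -0.03 0 0 1.57 0' >/dev/null
python3 -m crank '0 0 0 0 0.415 0;0 0 0 0 0.415 0;0 0 0 0 0.415 0;0 0 0 0 0.415 0'
python3 -c "
from h import *
go(.5268,-.2672,.0185,-82.4)"
```

```text
time: 5.1
ee_pos: [0.5272, -0.2674, 0.0421]
tcp_rot: [-90.0, -0.1, -82.2]
wrist_force: [-0.9, 0.0, 0.4]
opening: 0.0428
now [ 0.5272 -0.2674  0.0421] [-8.999e+01 -6.000e-02 -8.219e+01] t 5.1 F [-0.9  0.   0.4] op 0.0428 q [-27.  11.  -5.  74.  -0. 145.]
row [-0.0003  0.0236 -0.0004] [-0.0002  0.0037  0.0011]
```

```bash
python3 -m crank '0 0.012 0 0 0.003 0;0 0.0235 0 0 0.003 0;0 0.0235 0 0 0.003 0;0 0.0235 0 0 0.003 0' 
python3 -m crank '0 0 0 0 0 0;0 0 0 0 0 0;0 0 0 0 0 0;0 0 0 0 0 0;0 0 0 0 0 0' 1 20
python3 -m crank '0 0 0 0 0 0;0 0 0 0 0 0;0 0 0 0 0 0' 0 20
python3 -m crank '0 -0.015 0 0 0 0;0 -0.023 0 0 -1.57 0;0 -0.023 0 0 -1.57 0;0 -0.023 0 0 -1.57 0;0 -0.023 0 0 -1.57 0;0 -0.023 0 0 -1.57 0;0 -0.023 0 0 -1.57 0;0 -0.023 0 0 -1.57 0'
python3 -m crank '0 0 0 0 -0.523 0;0 0 0 0 -0.523 0;0 0 0 0 -0.523 0;0 0 0 0 -0.523 0;0 0 0 0 -0.523 0'
python3 -c "
from h import *
go(.5271,-.2674,.0198,7.6)"
```

```text
time: 5.5
ee_pos: [0.5267, -0.2672, 0.0178]
tcp_rot: [-90.1, -0.0, -82.2]
wrist_force: [-0.1, -0.6, 0.1]
opening: 0.0427
time: 6.0
ee_pos: [0.5274, -0.2676, 0.0189]
tcp_rot: [-90.0, -0.1, -82.3]
wrist_force: [0.7, -0.4, 2.3]
opening: 0.0272
time: 6.3
ee_pos: [0.5271, -0.2674, 0.0185]
tcp_rot: [-90.0, -0.1, -82.3]
wrist_force: [0.9, -0.7, 0.3]
opening: 0.0426
time: 7.1
ee_pos: [0.5275, -0.2676, 0.0429]
tcp_rot: [-90.1, -0.1, -21.7]
wrist_force: [-0.3, 0.1, -1.2]
opening: 0.0427
time: 7.6
ee_pos: [0.5275, -0.2676, 0.0427]
tcp_rot: [-90.1, -0.1, 7.9]
wrist_force: [-0.1, 0.6, -0.4]
opening: 0.0429
now [ 0.5275 -0.2676  0.0427] [-9.009e+01 -6.000e-02  7.910e+00] t 7.6 F [-0.1  0.6 -0.4] op 0.0429 q [-27.  11.  -5.  74.  -0.  55.]
row [-0.0004  0.0229  0.0003] [0.0016 0.0055 0.001 ]
```

```bash
python3 -m crank '-0.0002 0.012 0.0001 0 0.003 0;-0.0002 0.0225 0.0001 0 0.003 0;-0.0002 0.0228 0.0001 0 0.003 0;-0.0002 0.0228 0.0001 0 0.003 0' |grep pos
python3 -m crank '0 0 0 0 0 0;0 0 0 0 0 0;0 0 0 0 0 0;0 0 0 0 0 0;0 0 0 0 0 0' 1 40
python3 -m crank '0 -0.005 0 0 0 0;0 -0.03 0 0 0 0;0 -0.06 0 0 0 0;0 -0.06 0 0 0 0'
python3 -c "
from h import *
go(.4966,-.0183,.08,7.3)
im=np.hstack([crop(shot('scene','s2'),193,255,40,40,5),crop(shot('top','t2'),397,242,40,40,5)]);cv2.imwrite('pics/c3.png',im)"
```

```text
ee_pos: [0.5265, -0.2671, 0.018]
time: 8.5
ee_pos: [0.5272, -0.2675, 0.0192]
tcp_rot: [-90.1, -0.0, 7.7]
wrist_force: [0.6, 0.2, 2.8]
opening: 0.0265
time: 8.9
ee_pos: [0.5286, -0.2682, 0.0833]
tcp_rot: [-90.3, -0.3, 7.7]
wrist_force: [0.4, -1.2, -0.1]
opening: 0.0266
now [ 0.5286 -0.2682  0.0833] [-90.26  -0.29   7.69] t 8.9 F [ 0.4 -1.2 -0.1] op 0.0266 q [-27.  10.  -2.  78.  -0.  55.]
row [0.0016 0.0022 0.2519] [0.0045 0.0067 0.0051]
```

View pics/c3.png

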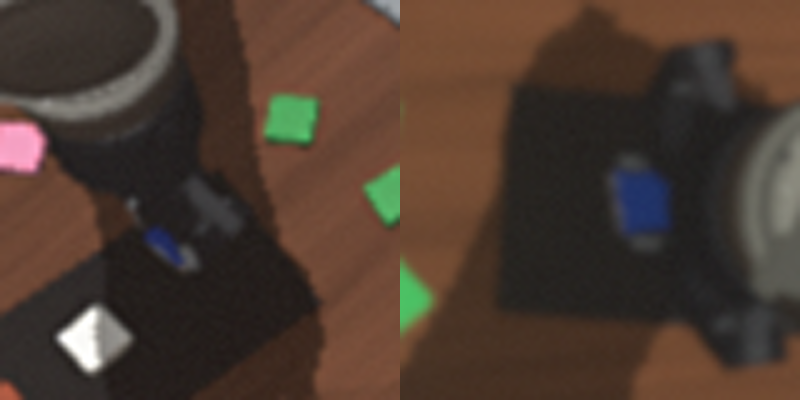

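The chip is held at its upper edges (top crop at (640,202)). Moving it over the cup.

```bash
python3 -m crank '0 0 0.04 0 0 0;0.0004 0.001 0.08 0 0.003 0;0.0008 0.001 0.12 0 0.005 0;0.0012 0.002 0.16 0 0.0067 0;0.0016 0.002 0.2 0 0.0067 0;0.0016 0.002 0.235 0 0.0067 0;0.0016 0.002 0.2519 0 0.0067 0;0.0016 0.002 0.2519 0 0.0067 0' >/dev/null
python3 -m crank '0 0 0 0 0 0;0 0 0 0 0 0'
cat > e.py <<'E'
from h import *
import sys
def blue(n,f,ctr,zt):
    im=cv2.imread(f);hsv=cv2.cvtColor(im,cv2.COLOR_BGR2HSV);m=cv2.inRange(hsv,(105,110,50),(130,255,255))
    k,l,st,ce=cv2.connectedComponentsWithStats(m)
    d=[np.hypot(*(ce[i]-proj(n,ctr)))+(99 if st[i,4]<15 else 0) for i in range(1,k)];i=1+int(np.argmin(d))
    ys,xs=np.where(l==i);P=np.array([ray(n,p,zt)[:2] for p in zip(xs,ys)])-np.array(ctr[:2])
    a=np.radians(7.5);U=P@np.array([np.cos(a),np.sin(a)]);V=P@np.array([-np.sin(a),np.cos(a)])
    print(n,st[i],"pred px",proj(n,ctr).round(1),"u",[np.percentile(U,q).round(4) for q in(2,50,98)],"v",[np.percentile(V,q).round(4) for q in(2,50,98)])
E
python3 - <<'E'
from e import *
for n in("scene","top"): blue(n,f"pics/{n[0]}2.png",[.5286,-.2682,.078],.078)
im=np.hstack([crop(shot('scene','s3'),251,200,40,40,5),crop(shot('top','t3'),293,257,40,40,5)]);cv2.imwrite('pics/c4.png',im)
p=bot.get_obs()["ee_pos"]
for n in("scene","top"): blue(n,f"pics/{n[0]}3.png",[p[0],p[1],p[2]-.0052],p[2]-.0052)
go(.4966,-.0183,.08,7.3)
E
```

```text
time: 10.0
ee_pos: [0.4947, -0.0182, 0.076]
tcp_rot: [-90.1, 0.0, 7.3]
wrist_force: [0.6, 0.8, -0.1]
opening: 0.0263
scene [182 260   7   8  23] pred px [188.6 261. ] u [np.float64(-0.012), np.float64(-0.0035), np.float64(0.0103)] v [np.float64(-0.0135), np.float64(-0.0101), np.float64(-0.0048)]
top [401 236  10  13 106] pred px [407.3 241.8] u [np.float64(-0.0119), np.float64(0.0007), np.float64(0.0126)] v [np.float64(-0.0061), np.float64(0.004), np.float64(0.0136)]
scene [244 196   6   9  36] pred px [248.8 200.1] u [np.float64(-0.0138), np.float64(-0.0046), np.float64(0.0078)] v [np.float64(-0.0123), np.float64(-0.0049), np.float64(0.0072)]Traceback (most recent call last):
  File "<stdin>", line 5, in <module>
  File "e.py", line 7, in blue
    ys,xs=np.where(l==i);P=np.array([ray(n,p,zt)[:2] for p in zip(xs,ys)])-np.array(ctr[:2])
                                     ~~~^^^^^^^^
  File "h.py", line 7, in ray
    K,R,t=cam(n);d=R.T@np.linalg.inv(K)@np.array([uv[0],uv[1],1.]);C=-R.T@t;return C+d*(z-C[2])/d[2]
          ~~~^^^
  File "h.py", line 4, in cam
    c=vision.get_calibration(n);K=np.array([[c["fx"],0,c["cx"]],[0,c["fy"],c["cy"]],[0,0,1]])
ValueError: time passes only in moves, steps and waits
```

View pics/c4.png

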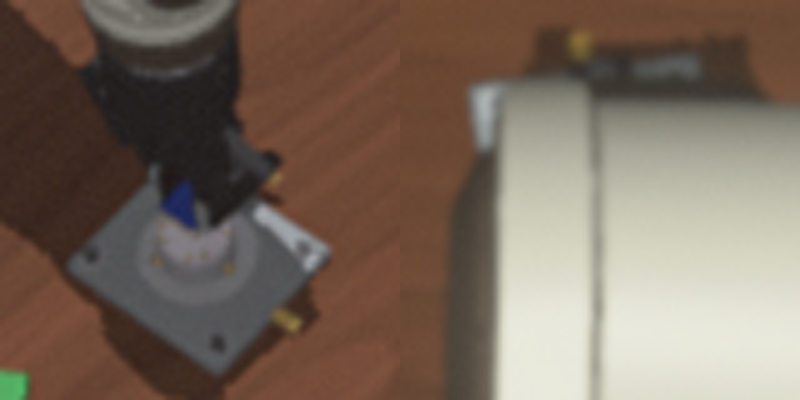

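The scene crop shows the chip (183,205) over the stage; the top view is blocked by the forearm. Compared with the arm's pose, top-camera bias at the mat is about (+0.3, +0.7) mm. I'll correct for it and lower by feel: contact should come at z≈0.055, or 0.059 if the chip is on the pins.

```bash
python3 - <<'E'
import json
from workcell import vision
json.dump({n:{k:(v.tolist() if hasattr(v,"tolist") else v) for k,v in vision.get_calibration(n).items()} for n in("scene","top")},open("cal.json","w"))
s=open("h.py").read().replace("c=vision.get_calibration(n)","c=CAL[n]").replace("from workcell","import json\nCAL=json.load(open('cal.json'))\nfrom workcell",1)
open("h.py","w").write(s)
E
python3 -c "
from h import *
go(.4960,-.0188,.0615,7.3)"
```

```text
now [ 0.4948 -0.0184  0.0762] [-9.006e+01  2.000e-02  7.230e+00] t 10.1 F [ 0.1 -0.2  0.7] op 0.0267 q [ -2.  -2. -16.  77.  -0.  81.]
row [ 0.0011  0.0147 -0.0006] [ 0.0011 -0.0012 -0.0003]
```

```bash
python3 -m crank '0.0011 0.007 -0.0006 0 0 0;0.0011 0.0145 -0.0006 0 0 0;0.0011 0.0145 -0.0006 0 0 0;0.0011 0.0145 -0.0006 0 0 0'|grep -E "pos|force"
python3 -m crank '0 0.001 0 0 0 0;0 0.001 0 0 0 0'|grep -E "pos|force"
python3 -m crank '0 0.001 0 0 0 0;0 0.001 0 0 0 0'|grep -E "pos|force"
python3 -m crank '0 0.001 0 0 0 0;0 0.001 0 0 0 0'|grep -E "pos|force"
```

```text
ee_pos: [0.4957, -0.018, 0.0615]
wrist_force: [0.4, 0.0, -0.1]
ee_pos: [0.4961, -0.0179, 0.0611]
wrist_force: [0.0, 0.6, -0.2]
ee_pos: [0.496, -0.0179, 0.06]
wrist_force: [-0.5, -0.1, -0.2]
ee_pos: [0.496, -0.0179, 0.0589]
wrist_force: [0.4, -0.2, -0.5]
```

```bash
python3 -m crank '0 0 -0.0007 0 0 0;0 0 -0.0007 0 0 0'|grep -E "pos|force"
python3 -m crank '0 0.001 0 0 0 0;0 0.001 0 0 0 0'|grep -E "pos|force"
python3 -m crank '0 0.001 0 0 0 0;0 0.001 0 0 0 0'|grep -E "pos|force"
```

```text
ee_pos: [0.4961, -0.0187, 0.059]
wrist_force: [0.3, 0.2, 0.2]
ee_pos: [0.4961, -0.0186, 0.0579]
wrist_force: [-0.7, 0.3, 0.2]
ee_pos: [0.496, -0.0186, 0.0569]
wrist_force: [0.0, 0.1, 0.5]
```

```bash
python3 -m crank '0 0.001 0 0 0 0;0 0.001 0 0 0 0'|grep -E "pos|force"
```

```text
ee_pos: [0.496, -0.0187, 0.0559]
wrist_force: [0.6, -1.0, -0.1]
```

The chip is below the pin tips with no force, so it is between the pins. Going down to stage contact.

```bash
python3 -m crank '0 0.0007 0 0 0 0;0 0.0007 0 0 0 0'|grep -E "pos|force"
python3 -m crank '0 0.0005 0 0 0 0;0 0.0005 0 0 0 0'|grep -E "pos|force"
```

```text
ee_pos: [0.4961, -0.0186, 0.0552]
wrist_force: [-0.3, -0.3, 0.4]
ee_pos: [0.4961, -0.0186, 0.0552]
wrist_force: [-1.1, 0.4, 4.1]
```

Contact at exactly z=0.0552, so the chip is flat on the stage. Releasing and lifting.

```bash
python3 -m crank '0 -0.0005 0 0 0 0;0 -0.0005 0 0 0 0;0 -0.0005 0 0 0 0;0 -0.001 0 0 0 0' 0.2 20
python3 -m crank '0 -0.005 0 0 0 0;0 -0.02 0 0 0 0;0 -0.06 0 0 0 0;0 -0.1 0 0 0 0;0 -0.1 0 0 0 0;0 -0.1 0 0 0 0' 
python3 -c "
from h import *
go(.5677,.2958,.13,97.3)"
```

```text
time: 12.7
ee_pos: [0.4961, -0.0186, 0.0557]
tcp_rot: [-90.1, 0.0, 7.3]
wrist_force: [0.3, 0.7, 0.0]
opening: 0.0341
time: 13.3
ee_pos: [0.4968, -0.0186, 0.1577]
tcp_rot: [-90.1, -0.2, 7.3]
wrist_force: [-0.2, -0.3, -0.7]
opening: 0.0344
now [ 0.4968 -0.0186  0.1577] [-90.09  -0.18   7.3 ] t 13.3 F [-0.2 -0.3 -0.7] op 0.0344 q [-2. -3. -8. 85. -0. 81.]
row [0.1102 0.0275 0.3028] [ 3.7000e-03 -1.5707e+00  1.2000e-03]
```

```bash
python3 -m crank '0.012 0 0.04 0 -0.1 0;0.11 0.02 0.3028 0 -1.57 0;0.11 0.02 0.3028 0 -1.57 0;0.11 0.02 0.3028 0 -1.57 0;0.11 0.02 0.3028 0 -1.57 0;0.11 0.02 0.3028 0 -1.57 0;0.11 0.02 0.3028 0 -1.57 0;0.11 0.02 0.3028 0 -1.57 0' -1 20
python3 -c "
from h import *
go(.5677,.2958,.12,97.3)"
```

```text
time: 14.1
ee_pos: [0.566, 0.2993, 0.1328]
tcp_rot: [-89.9, 0.1, 73.8]
wrist_force: [0.6, -0.4, -0.7]
opening: 0.0855
now [0.566  0.2993 0.1328] [-89.89   0.15  73.76] t 14.1 F [ 0.6 -0.4 -0.7] op 0.0855 q [28. 17. 12. 85. -0. 44.]
row [-0.0028  0.0128 -0.0026] [-0.0025 -0.4108 -0.0022]
```

```bash
python3 -m crank '-0.003 0.012 -0.0025 0 -0.4 0;-0.003 0.012 -0.0025 0 -0.4 0;-0.003 0.012 -0.0025 0 -0.4 0;-0.003 0.012 -0.0025 0 -0.4 0;-0.003 0.012 -0.0025 0 -0.4 0' >/dev/null
python3 - <<'E'
from h import *
go(.5677,.2958,.049,97.3)
a=shot('scene','s4');b=shot('top','t4')
cv2.imwrite('pics/c5.png',np.hstack([crop(a,251,205,25,40,5),crop(b,293,257,25,40,5),crop(a,337,150,25,40,5)]))
from m import circ
for n,im,roi in(("scene",a,(225,280,185,240)),("top",b,(262,325,225,290))):
    hsv=cv2.cvtColor(im,cv2.COLOR_BGR2HSV);circ(n,cv2.inRange(hsv,(105,110,50),(130,255,255)),roi,.05,"chip")
E
```

```text
now [0.5679 0.292  0.1228] [-8.995e+01  8.000e-02  9.593e+01] t 14.6 F [ 0.3 -1.2 -0.2] op 0.0856 q [27. 17. 10. 84. -0. 21.]
row [ 0.0039  0.0738 -0.0003] [-0.0009 -0.0239 -0.0015]
chip scene fit [ 0.497  -0.0194] D 0.0268 rect [ 0.4969 -0.02  ] [0.0237 0.0257] 6.6
chip top fit [ 0.4978 -0.0185] D 0.0242 rect [ 0.4982 -0.0182] [0.0229 0.0231] 8.5
```

View pics/c5.png

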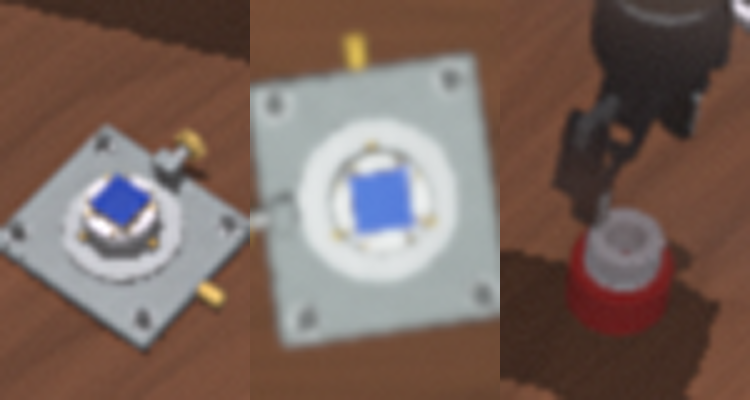

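The chip lies flat and square between the stops (scene crop (120,200), top crop (382,200)). The open jaws are above the collar. I'll refine the cup axis from the flange ring and pins in these clean pictures.

```bash
python3 - <<'E'
from h import *
from scipy.optimize import least_squares
for n,c in(("scene",[.495,-.0185,.016]),("top",[.497,-.0183,.016])):
    im=cv2.imread(f"pics/{n[0]}4.png");g=cv2.GaussianBlur(cv2.cvtColor(im,cv2.COLOR_BGR2GRAY),(3,3),0).astype(np.float32)
    c0=np.array(c[:2])
    for it in range(3):
        P=[]
        for a in np.radians(np.arange(0,360,5)):
            rs=np.arange(.028,.044,.0004);q=np.array([proj(n,[c0[0]+r*np.cos(a),c0[1]+r*np.sin(a),.016]) for r in rs]).astype(np.float32)
            v=cv2.remap(g,q[:,0][None],q[:,1][None],cv2.INTER_LINEAR)[0];d=np.diff(v);i=np.argmin(d)
            if d[i]<-1.2 and 2<i<len(d)-3:P.append([c0[0]+rs[i]*np.cos(a),c0[1]+rs[i]*np.sin(a)])
        P=np.array(P);s=least_squares(lambda x:np.hypot(*(P-x[:2]).T)-x[2],[*c0,.036],loss="soft_l1",f_scale=.0005).x;c0=s[:2]
    print(n,"flange",s.round(4),len(P))
    hsv=cv2.cvtColor(im,cv2.COLOR_BGR2HSV);m=cv2.inRange(hsv,(12,90,90),(35,255,255));k,l,st,ce=cv2.connectedComponentsWithStats(m)
    for i in range(1,k):
        w=ray(n,ce[i],.0215)[:2]-c0
        if np.hypot(*w)<.045:print("  gold",st[i,4],w.round(4),round(np.hypot(*w),4),np.degrees(np.arctan2(w[1],w[0])).round(0))
E
```

```text
scene flange [ 0.4934 -0.0178  0.0363] 66
  gold 1 [0.0253 0.0021] 0.0254 5.0
top flange [ 0.4966 -0.0184  0.0373] 72
```

Top view puts the cup axis about 1 mm nearer the robot than the chip centre, so in the arm frame it is about (0.495,-0.0186). Now I'll squeeze the collar at this yaw to centre it, then re-grip at 90°.

```bash
python3 -m crank '0.0038 0.03 -0.0003 0 -0.02 0;0.0038 0.06 -0.0003 0 -0.02 0;0.0038 0.0745 -0.0003 0 -0.02 0;0.0038 0.0745 -0.0003 0 -0.02 0;0.0038 0.0745 -0.0003 0 -0.02 0'
python3 -m crank '0 0 0 0 0 0;0 0 0 0 0 0;0 0 0 0 0 0;0 0 0 0 0 0;0 0 0 0 0 0;0 0 0 0 0 0' 1 20
python3 -m crank '0 0 0 0 0 0;0 0 0 0 0 0;0 0 0 0 0 0;0 -0.025 0 0 0 0;0 -0.03 0 0 0 0' -1 20
```

```text
time: 15.2
ee_pos: [0.5684, 0.296, 0.05]
tcp_rot: [-90.0, 0.1, 97.2]
wrist_force: [0.1, -0.3, 0.1]
opening: 0.085
time: 15.8
ee_pos: [0.5687, 0.2962, 0.0504]
tcp_rot: [-90.1, 0.0, 97.3]
wrist_force: [-1.3, -0.0, 5.5]
opening: 0.0479
time: 16.3
ee_pos: [0.569, 0.2964, 0.0812]
tcp_rot: [-90.2, 0.0, 97.3]
wrist_force: [-0.9, 0.5, 0.2]
opening: 0.0854
```

```bash
python3 -m crank '0 0 0 0 1.57 0;0 0 0 0 1.57 0;0 0 0 0 1.57 0;0 0 0 0 1.57 0;0 0 0 0 1.57 0;0 0 0 0 1.57 0;0 0 0 0 1.57 0;0 0 0 0 1.57 0' >/dev/null
python3 -m crank '0 0 0 0 0.37 0;0 0 0 0 0.37 0;0 0 0 0 0.37 0;0 0 0 0 0.37 0;0 0 0 0 0.37 0' 
python3 -c "
from h import *
go(.5687,.2962,.049,7.3)"
```

```text
time: 17.6
ee_pos: [0.5681, 0.2959, 0.0787]
tcp_rot: [-90.1, -0.0, 7.4]
wrist_force: [0.1, 0.8, 0.9]
opening: 0.0855
now [0.5681 0.2959 0.0787] [-90.06  -0.     7.44] t 17.6 F [0.1 0.8 0.9] op 0.0855 q [ 28.  17.   6.  79.  -0. 110.]
row [0.0006 0.0297 0.0002] [0.0011 0.0024 0.0001]
```

```bash
python3 -m crank '0.0004 0.015 0.0002 0 0 0;0.0004 0.0292 0.0002 0 0 0;0.0004 0.0292 0.0002 0 0 0;0.0004 0.0292 0.0002 0 0 0' |grep -E "pos|force"
python3 -m crank '0 0 0 0 0 0;0 0 0 0 0 0;0 0 0 0 0 0;0 0 0 0 0 0;0 0 0 0 0 0;0 0 0 0 0 0' 1 60
python3 -m crank '0 -0.01 0 0 0 0;0 -0.04 0 0 0 0;0 -0.08 0 0 0 0;0 -0.08 0 0 0 0;0 -0.08 0 0 0 0'
python3 -c "
from h import *
go(.4952,-.0186,.125,7.3)"
```

```text
ee_pos: [0.568, 0.2959, 0.0487]
wrist_force: [0.2, 0.5, -0.1]
time: 18.6
ee_pos: [0.569, 0.2964, 0.0508]
tcp_rot: [-90.0, -0.1, 7.3]
wrist_force: [0.2, -0.7, 5.0]
opening: 0.0462
time: 19.1
ee_pos: [0.5689, 0.2964, 0.1307]
tcp_rot: [-90.0, -0.1, 7.3]
wrist_force: [-0.2, -0.7, -3.9]
opening: 0.0466
now [0.5689 0.2964 0.1307] [-90.03  -0.1    7.3 ] t 19.1 F [-0.2 -0.7 -3.9] op 0.0466 q [ 28.  17.  11.  84.  -0. 110.]
row [-0.1131  0.0057 -0.3031] [0.0005 0.     0.0017]
```

```bash
python3 -m crank '-0.015 0 -0.04 0 0 0;-0.03 0 -0.08 0 0 0;-0.045 0 -0.12 0 0 0;-0.06 0 -0.16 0 0 0;-0.075 0 -0.2 0 0 0;-0.09 0 -0.24 0 0 0;-0.105 0 -0.28 0 0 0;-0.1131 0 -0.3031 0 0 0' >/dev/null
python3 -m crank '0 0 0 0 0 0;0 0 0 0 0 0;0 0 0 0 0 0'
python3 -c "
from h import *
go(.4952,-.0186,.09,7.3)"
```

```text
time: 20.2
ee_pos: [0.4946, -0.0182, 0.1292]
tcp_rot: [-90.0, 0.1, 7.3]
wrist_force: [0.8, 0.1, -2.0]
opening: 0.0465
now [ 0.4946 -0.0182  0.1292] [-9.004e+01  7.000e-02  7.340e+00] t 20.2 F [ 0.8  0.1 -2. ] op 0.0465 q [ -2.  -3. -11.  83.  -0.  81.]
row [ 0.0006  0.0392 -0.0005] [ 0.0006  0.0007 -0.0012]
```

```bash
python3 -m crank '0.0006 0.02 -0.0005 0 0 0;0.0006 0.038 -0.0005 0 0 0;0.0006 0.038 -0.0005 0 0 0;0.0006 0.038 -0.0005 0 0 0'
for i in 1; do python3 -m crank '0 0.001 0 0 0 0;0 0.002 0 0 0 0;0 0.002 0 0 0 0'|grep -E "pos|force"; done
python3 -m crank '0 0.001 0 0 0 0;0 0.002 0 0 0 0;0 0.002 0 0 0 0'|grep -E "pos|force"
```

```text
time: 20.6
ee_pos: [0.4954, -0.0185, 0.0921]
tcp_rot: [-90.1, 0.0, 7.4]
wrist_force: [0.2, 0.2, -0.8]
opening: 0.0467
ee_pos: [0.4958, -0.0192, 0.0906]
wrist_force: [0.5, 0.5, -2.2]
ee_pos: [0.4954, -0.0193, 0.088]
wrist_force: [0.4, 0.4, -2.5]
```

```bash
python3 -m crank '0 0.001 0.0006 0 0 0;0 0.002 0.0006 0 0 0;0 0.002 0.0006 0 0 0'|grep -E "pos|force"
python3 -m crank '0 0.001 0 0 0 0;0 0.002 0 0 0 0;0 0.002 0 0 0 0'|grep -E "pos|force"
python3 -m crank '0 0.001 0 0 0 0;0 0.002 0 0 0 0;0 0.002 0 0 0 0'|grep -E "pos|force"
```

```text
ee_pos: [0.4953, -0.0186, 0.0859]
wrist_force: [0.1, -0.1, -2.7]
ee_pos: [0.4954, -0.0187, 0.084]
wrist_force: [-1.2, -0.2, -2.0]
ee_pos: [0.4953, -0.0187, 0.0819]
wrist_force: [0.3, 0.6, -2.4]
```

The collar foot is already about 5 mm below the pot's rim with no side force. Continuing down to the pins.

```bash
python3 -m crank '0 0.001 0 0 0 0;0 0.002 0 0 0 0;0 0.003 0 0 0 0;0 0.004 0 0 0 0;0 0.004 0 0 0 0'|grep -E "pos|force"
python3 -m crank '0 0.001 0 0 0 0;0 0.002 0 0 0 0;0 0.002 0 0 0 0'|grep -E "pos|force"
python3 -m crank '0 0.001 0 0 0 0;0 0.002 0 0 0 0;0 0.002 0 0 0 0'|grep -E "pos|force"
```

```text
ee_pos: [0.4953, -0.0187, 0.0779]
wrist_force: [-0.0, -0.2, -1.9]
ee_pos: [0.4954, -0.0187, 0.076]
wrist_force: [-0.8, 0.2, -1.2]
ee_pos: [0.4954, -0.0187, 0.0739]
wrist_force: [0.2, -0.2, -2.5]
```

```bash
python3 -m crank '0 0.001 0 0 0 0;0 0.001 0 0 0 0;0 0.001 0 0 0 0'|grep -E "pos|force"
python3 -m crank '0 0.001 0 0 0 0;0 0.001 0 0 0 0;0 0.001 0 0 0 0'|grep -E "pos|force"
```

```text
ee_pos: [0.4954, -0.0187, 0.0731]
wrist_force: [0.2, -0.3, -2.8]
ee_pos: [0.4954, -0.0187, 0.072]
wrist_force: [-0.3, 0.4, -3.5]
```

```bash
python3 -m crank '0 0.001 0 0 0 0;0 0.001 0 0 0 0;0 0.001 0 0 0 0'|grep -E "pos|force"
python3 -m crank '0 0.001 0 0 0 0;0 0.001 0 0 0 0;0 0.001 0 0 0 0'|grep -E "pos|force"
```

```text
ee_pos: [0.4954, -0.0187, 0.071]
wrist_force: [-0.4, -0.3, -2.9]
ee_pos: [0.4955, -0.0187, 0.0705]
wrist_force: [-3.1, 0.3, 2.6]
```

```bash
python3 -m crank '0 0.001 0 0 0 0;0 0.001 0 0 0 0;0 0.001 0 0 0 0'
python3 - <<'E'
from h import *
a=shot('scene','s5');b=shot('top','t5')
cv2.imwrite('pics/c6.png',np.hstack([crop(a,251,195,40,40,8)]))
E
```

```text
time: 24.7
ee_pos: [0.4955, -0.0187, 0.0693]
tcp_rot: [-90.1, -0.0, 7.3]
wrist_force: [-3.9, -0.7, 4.8]
opening: 0.046
```

View pics/c6.png

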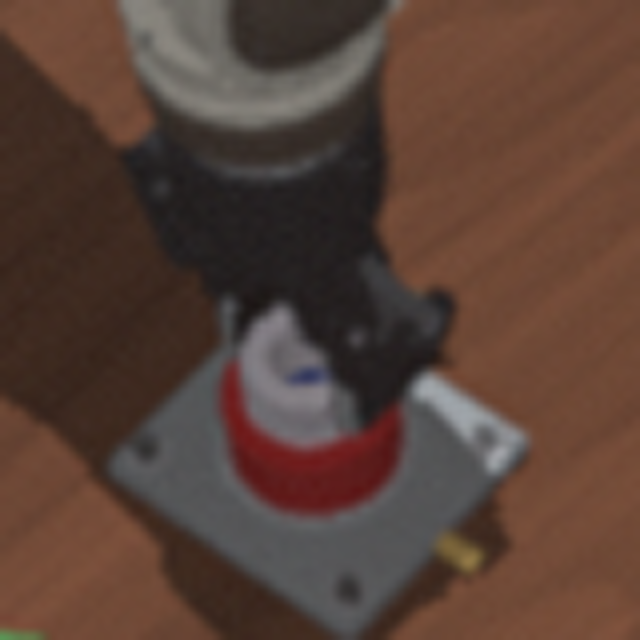

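The skirt is down near the flange and the blue chip shows through the well. The force is rising at spring rate (about 2 N/mm), which suggests the keyways happened to line up. I'll ease x by -0.4 mm and push on to look for a hard stop near z 0.0668.

```bash
python3 -m crank '-0.0004 0.001 0 0 0 0;-0.0004 0.001 0 0 0 0;-0.0004 0.001 0 0 0 0'|grep -E "pos|force"
python3 -m crank '0 0.001 0 0 0 0;0 0.001 0 0 0 0;0 0.001 0 0 0 0'|grep -E "pos|force"
python3 -m crank '0 0.001 0 0 0 0;0 0.001 0 0 0 0;0 0.001 0 0 0 0'|grep -E "pos|force"
```

```text
ee_pos: [0.4954, -0.0187, 0.0685]
wrist_force: [-2.6, -0.4, 6.6]
ee_pos: [0.4954, -0.0187, 0.0676]
wrist_force: [-2.6, -0.0, 6.9]
ee_pos: [0.4955, -0.0187, 0.0668]
wrist_force: [-3.9, 0.4, 8.6]
```

```bash
python3 -m crank '0 0.001 0 0 0 0;0 0.001 0 0 0 0;0 0.001 0 0 0 0'|grep -E "pos|force"
python3 -m crank '0 0.001 0 0 0 0;0 0.001 0 0 0 0;0 0.001 0 0 0 0'|grep -E "pos|force"
```

```text
ee_pos: [0.4955, -0.0187, 0.0667]
wrist_force: [-7.4, 0.1, 17.6]
ee_pos: [0.4955, -0.0187, 0.0667]
wrist_force: [-10.1, -0.5, 25.9]
```

There is a hard stop at z=0.0667, where home should be, after 4 mm of spring travel from 6 to 11 N. That could not happen if the collar were resting on the pins. I'll hold, do a last check, and hand in.

```bash
python3 -m crank '0 0 0 0 0 0;0 0 0 0 0 0;0 0 0 0 0 0;0 0 0 0 0 0;0 0 0 0 0 0'
python3 - <<'E'
from h import *
a=shot('scene','s6');b=shot('top','t6')
cv2.imwrite('pics/c7.png',np.hstack([a[100:350,110:430],b[100:350,60:480]]))
E
```

```text
time: 26.8
ee_pos: [0.4955, -0.0187, 0.0667]
tcp_rot: [-90.1, -0.1, 7.3]
wrist_force: [-10.6, 0.2, 25.3]
opening: 0.0465
```

View pics/c7.png

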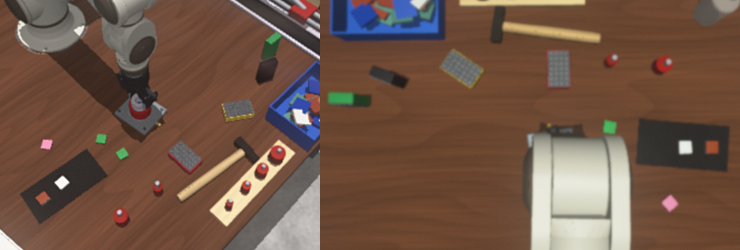

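The collar is seated on the cup (scene crop about (142,103)). The white and rust chips, pads, core bits and mallet are where they were. Handing in.

```bash
python3 -c "
from workcell import bot
print(bot.job_done())"
```

```text
the job is handed in; nothing more can be done
None
```

The blue chip is on the stage between the stop pins, and the collar is home on the flange. I handed in with the gripper still holding the collar down, at 26.8 s.

- **Chip:** I squeezed it on the mat to centre it, then lowered it onto the stage. It made contact at the expected height with no side force. After I let go, the pictures showed it flat and square between the stops. The top view put it about 1 mm off the cup axis, which is within the 1.5 mm of play.
- **Collar:** I centred it in the grip with two squeezes at 90° and lowered it over the cup. I never had to turn it, because its keyways happened to line up with the pins. It met the spring 4 mm above home, and the force rose at spring rate up to a hard stop at TCP z = 0.0667 m (expected 0.0668 m). A collar resting on the pins would have stopped 8 mm higher, so I take it as home.
- **Last checks:** The arm holds the collar with a steady downward push of about 25 N. There is also about 10 N of side load in x at the wrist. The other things on the bench looked unmoved in the final picture.
- **Disagreement:** The two cameras differed by 2–3 mm on the cup's x position. I relied on the top view and on contact forces instead.

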